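# Bolt the printed cap into its drilling holder

### The arm

A 6-joint arm with a two-finger parallel gripper is mounted at the origin on the work surface. World frame = base frame: x ahead of the robot, y to its left, z up, the work surface at z = 0. Lengths are in m, angles in rad, forces in N, time in s.
With the tool pointing down it reaches from about 0.325 to 0.775 m from the base axis. Payload 5.5 kg.
Tool frame: the origin (TCP) lies midway between the tips of the shut fingers; the grasp point (between the pads) lies 19 mm behind it; z points along the fingers, y is the line along which they close (so a half turn about z gives the same grasp; the last joint's range is limited). The gripper opens to 85 mm and grips with 20 to 120 N. Pads are 22 mm wide; open, the fingers measure 114 mm over their backs; the gripper's body (76 mm by 85 mm) begins 54 mm behind the grasp point. The pads swing forward as they close: fully open they stand 13 mm farther back than shut.
Start: joints at [-1.371, 0.091, 1.231, -0, 1.82, -0.057], TCP at [0.152, -0.58, 0.193] pointing down, gripper open.
Joint ranges: [-2.87, 2.87], [-0.86, 2.18], [0.17, 2.46], [-1.51, 4.65], [0.06, 2.69], [-2.65, 2.65]. Speed limits (rad/s): [2.57, 2.57, 3.01, 3.14, 3.14, 3.14].

### API

Orientations are given as a rotation vector (axis times angle).
In Python, from bench import bot gives the robot as it stands.
- The arm moves only by the shell command python3 -m pendant 'ROWS' [FORCE]. ROWS is JSON, a list of rows, each an object of numbers: "hand": the closure in counts, from 0 (fully open) to 255 (shut); "tx", "ty", "tz": the shift along the tool's x, y, z in m; "ax", "ay", "az": the turn, a rotation vector about the tool's x, y, z in degrees. A call has 1 to 8 rows; each row is the pose to reach, as a shift and turn from the pose commanded when the call began, along the tool's axes at that moment; what a row does not reach only later rows make up. A row lasts 1/10 s, in which the tool goes at most 50 mm and 8.59 degrees, less where a joint would pass 70% of its speed; a pose out of reach is approached as far as the arm can. A call with a gripper value outside its range is refused whole. The fingers move at their own pace and stop on an object; FORCE is the grip in N (left out, the last holds). Time passes only in rows, so rows that repeat a pose let the fingers close. It gives the time, the measured TCP pose, the force, the opening and the grip force at its end, in the units of the state.
- bot.sense(): the state, without advancing time (a new reading comes with each control period).
- bot.camera(name): name is "scene" or "side" or "wrist"; returns the picture (480x640x3 uint8, red, green, blue); there is no depth.
- bot.camera_model(name): a dict with "camera_matrix" (3x3 intrinsics, pixels), "k1" (the pictures are not rectified: a ray, as slopes to the right and down, at radius r is drawn at 1 + k1 r^2 times it, then the intrinsics apply), "rvec" (rotation vector, rad) and "tvec" (3), from world to camera coordinates, as OpenCV has them. Camera axes: x right, y down, z forward; pixel columns grow to the right and rows downward; lengths in m; the calibration is good to about 2 mm. A picture is of the moment at which its call begins: read the wrist's pose just before it. camera_model takes no time and is no camera call; for the wrist camera it gives the pose at the moment of the call.
- bot.close_job(): hands the job in; it is judged then, once.
The state is a dict: "t": time; "q": joint angles; "qvel": joint speeds; "tau": joint torques, N m; "ee_pos": TCP position; "orientation": TCP orientation; "contact_force": force on the tool from outside, world axes, zero at the start; "torque": the same for the moment, N m; "gripper_width": opening from 0.0 (shut) to 1.0 (fully open); "finger_force": force on a finger pad.
Only numpy, scipy, OpenCV 4.12 (cv2) and the standard library are available. Lean on these libraries where they do the work, as an engineer would, in place of code of your own. Each camera call takes 0.05 s, during which the arm holds its last target. There are 200 camera calls.

### The job

One of the two bench holders has an orange printed hexagonal cap sitting in it. Lock that cap in: lift this holder's sliding bolt by its knob over the detent bumps, slide it fully home over the cap's rim, lower it so that it lies flat on its rails again, and let go. Leave the cap in its seat and leave the empty holder's bolt alone.

Things in the scene. Friction and masses are not known exactly. Their poses are not given: they have to be found in the camera images.
- loaded: Fixed holder with the cap: plate 230 x 100 x 10 (all mm). Origin: centre of underside, z up, x to the cap; turned up to 25 deg. In its frame: two rails along x (y 13 to 25 either side, tops z 34), each with a square bump at x -53 to -45, top z 44. The bolt slides between them along x (1.5 N); its crossbar (60 in y, 16 in x, z 34 to 44) must be lifted over the bumps. End stops x 3 to 15, z 41.
- loaded_knob (a point): Grip point of its bolt's knob: black upright cylinder, 24 mm thick, 48 tall, on the crossbar's middle; point on its axis, 22 below the top, 26 above the crossbar. In the holder's frame y 0, z 70 with bolt down; x -86 to -66 at start, past the bumps from -37, fully home -11 (stop). The bolt lifts straight up 30 mm at most, cannot turn, falls by its weight (0.2 kg); tongue 55 ahead.
- part_centre (a point): Centre (15 mm up) of the loose orange printed cap, 0.05 kg: hexagonal rim 78 mm across flats, 8 thick, with a hexagonal body 46 across flats on it, 30 tall in all. It sits on the loaded holder's plate between five short pins, near x 68, y 0 in the holder's frame; its top is 40 above the bench.
- empty_knob (a point): Knob of the other holder's bolt, to be left alone: the same holder and bolt, also open, but with no cap in it, standing beside the loaded one. The point lies on the knob as on the other.
There are look-alikes about, which are no part of the job. What is shaped like the loaded but blue or yellow is not meant.

How it is judged:
By the outcome, as a careful person would: the job done as asked, in the order asked, and still so for the second after the job is handed in, with the robot touching nothing.
It also fails if it takes over 32 s, if anything falls off the work surface, if the arm or the gripper's body presses on something with over 40 N, if the wrist force passes 120 N, or if a joint passes its speed limit or range.

## Working session

There is one attempt and no reset: what is moved stays moved. The work goes in short steps, Python scripts to look and compute and a shell command to move; the robot and the scene stay as the last step left them, time stands still between calls to the robot, and variables do not carry over. Pictures are saved under pics/ and viewed, at most 10 in all, crops included, and the job is handed in when it is done.

```bash
mkdir -p pics; cat > h.py <<'E'
import numpy as np, cv2
from bench import bot
def snap(n,f):
    m=bot.camera_model(n); im=bot.camera(n); cv2.imwrite('pics/'+f,im[:,:,::-1]); return im,m
def ray(m,u,v):
    K=np.array(m["camera_matrix"]);x=(u-K[0,2])/K[0,0];y=(v-K[1,2])/K[1,1]
    rd=np.hypot(x,y);r=rd
    for _ in range(20): r=rd/(1+m["k1"]*r*r)
    s=r/rd if rd>0 else 1
    R=cv2.Rodrigues(np.array(m["rvec"],float))[0]
    return -R.T@np.array(m["tvec"],float).ravel(), R.T@np.array([x*s,y*s,1])
def onz(m,u,v,z):
    c,d=ray(m,u,v); return c+d*(z-c[2])/d[2]
def two(m1,p1,m2,p2):
    c1,d1=ray(m1,*p1);c2,d2=ray(m2,*p2)
    s=np.linalg.lstsq(np.c_[d1,-d2],c2-c1,rcond=None)[0]
    a,b=c1+s[0]*d1,c2+s[1]*d2
    return (a+b)/2,np.linalg.norm(a-b)
def proj(m,P):
    R=cv2.Rodrigues(np.array(m["rvec"],float))[0];p=R@np.array(P)+np.array(m["tvec"],float).ravel()
    x,y=p[:2]/p[2];f=1+m["k1"]*(x*x+y*y);K=np.array(m["camera_matrix"])
    return K[0,0]*x*f+K[0,2],K[1,1]*y*f+K[1,2]
E
python3 - <<'E'
from h import *
import pickle
d={}
for n in("scene","side"):
    d[n]=snap(n,n+'0.png')
pickle.dump(d,open('d.pkl','wb'))
s=bot.sense();print(s)
for n in d: print(n,d[n][1]["rvec"],d[n][1]["tvec"])
E
```

```text
{'t': 0.1, 'q': array([-1.37069368e+00,  9.18134116e-02,  1.23175128e+00, -1.12870686e-05,
        1.81979226e+00, -5.66936973e-02]), 'qvel': array([-0.00038491, -0.00161157, -0.00346118, -0.0007479 ,  0.00067941,
        0.00049425]), 'tau': array([ 1.86378798e-03, -4.60218143e+01, -4.19217288e+01, -1.48481895e-04,
        1.05345986e-02,  4.53733520e-06]), 'ee_pos': array([ 0.15232578, -0.58001955,  0.19155413]), 'orientation': array([-3.11398797e+00, -4.02037779e-01,  2.15570331e-04]), 'contact_force': array([-0.70068864, -0.05463391,  0.31407662]), 'torque': array([-0.00424577,  0.01477908,  0.0145172 ]), 'finger_force': 0.0, 'gripper_width': 0.9986487370442343}
scene [ 0.95576277  2.37238767 -1.18439184] [ 0.41195785 -0.09710476  1.25092896]
side [ 0.22647264 -2.8536709   1.15119747] [0.44443561 0.16838915 1.00347938]
```

View pics/scene0.png

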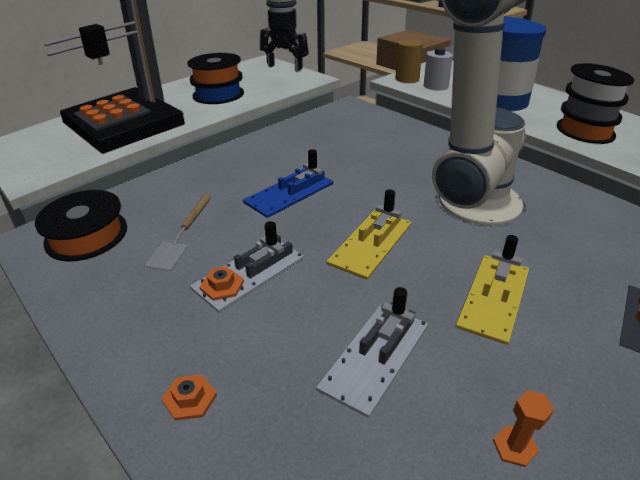

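View pics/side0.png

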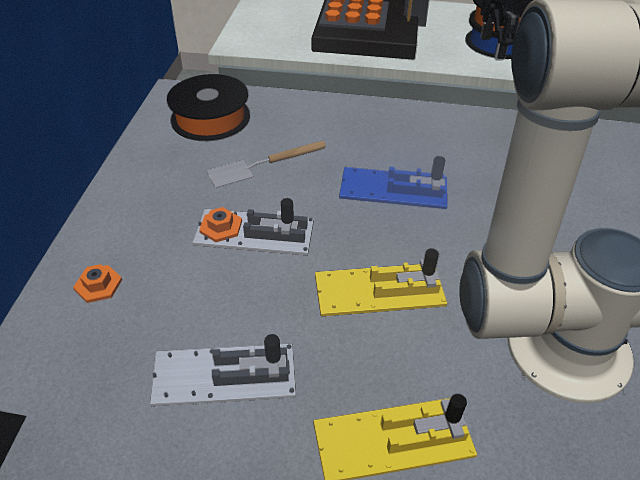

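The scene picture shows two grey holders. One has the orange cap (scene plate ~(248,270), knob (271,233); side knob (287,210)). The other is empty (scene knob (399,300); side (272,348)). The blue holder (scene (290,190)) and the yellow ones (370,240), (495,295) are look-alikes. The grey one with the cap fits the description, so I'll confirm it in an enlarged crop.

```bash
python3 - <<'E'
import cv2
a=cv2.imread('pics/scene0.png')[210:315,180:315];b=cv2.imread('pics/side0.png')[190:260,185:320]
a=cv2.resize(a,None,fx=4,fy=4,interpolation=2);b=cv2.resize(b,None,fx=4,fy=4,interpolation=2)
cv2.imwrite('pics/cropA.png',a);cv2.imwrite('pics/cropB.png',b)
E
```

```text
(no output)
```

View pics/cropA.png

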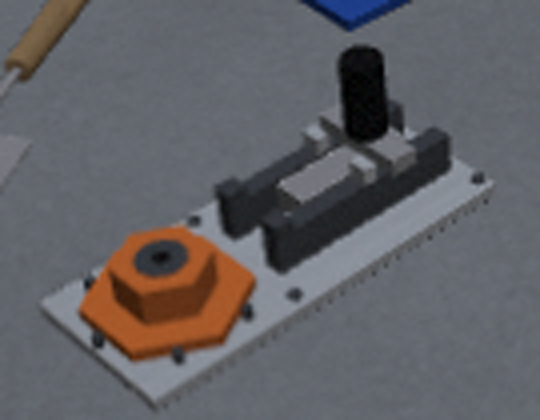

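View pics/cropB.png

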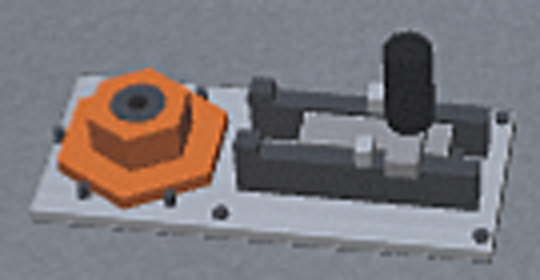

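The crop confirms it: a grey plate with the orange cap. The knob is at about (363,90) in crop A and (408,81) in crop B; the cap's hole is at (161,257) and (138,102).

```bash
python3 - <<'E'
from h import *
import pickle
d=pickle.load(open('d.pkl','rb'));ms=d['scene'][1];mb=d['side'][1]
A=lambda x,y:(180+(x+.5)/4-.5,210+(y+.5)/4-.5)
B=lambda x,y:(185+(x+.5)/4-.5,190+(y+.5)/4-.5)
P={}
for n,a,b,z in [('knob',(363,90),(408,81),.07),('top',(361,58),(409,47),.092),('cap',(161,257),(138,102),.04),('c_left',(42,303),(82,76),.01),('c_right',(494,185),(490,255),.01),('c_near',(157,402),(31,217),.01)]:
    P[n]=(onz(ms,*A(*a),z),onz(mb,*B(*b),z))
    print(n,two(ms,A(*a),mb,B(*b)),*[p[:2].round(4) for p in P[n]])
ang=lambda v:np.degrees(np.arctan2(v[1],v[0])).round(2)
for i in(0,1): print('knob->cap',ang(P['cap'][i]-P['knob'][i]),np.linalg.norm((P['cap'][i]-P['knob'][i])[:2]))
print('edge A near->right',ang(P['c_near'][0]-P['c_right'][0]),'B near->right',ang(P['c_near'][1]-P['c_right'][1]))
s=bot.sense();print(cv2.Rodrigues(s['orientation'])[0].round(3))
print('empty',two(ms,(399.5,301),mb,(272.5,349)))
E
```

```text
knob (array([ 0.52712575, -0.19243963,  0.06943394]), np.float64(0.0011893157792610257)) [ 0.5272 -0.1927] [ 0.5269 -0.191 ]
top (array([ 0.5263074 , -0.19324618,  0.0898968 ]), np.float64(9.300602643210318e-05)) [ 0.528  -0.1909] [ 0.5258 -0.1908]
cap (array([ 0.66357044, -0.18821707,  0.03906201]), np.float64(0.0004101760952779086)) [ 0.664  -0.1875] [ 0.6631 -0.187 ]
c_left (array([ 0.71042557, -0.23591989,  0.00659145]), np.float64(0.0004735130981973931)) [ 0.7121 -0.2319] [ 0.709  -0.2327]
c_right (array([ 0.47947115, -0.14505334,  0.00528734]), np.float64(0.0014892935709082099)) [ 0.4828 -0.1417] [ 0.4787 -0.1396]
c_near (array([ 0.70749149, -0.13511621,  0.00523101]), np.float64(0.002348741629659432)) [ 0.7093 -0.1323] [ 0.7051 -0.1291]
knob->cap 2.16 0.13686840444795315
knob->cap 1.68 0.13631731588961254
edge A near->right 2.36 B near->right 2.66
[[ 0.967  0.254 -0.   ]
 [ 0.254 -0.967  0.002]
 [ 0.    -0.002 -1.   ]]
empty (array([0.49030345, 0.12513866, 0.06628841]), np.float64(0.0003171911406265776))
```

```bash
python3 -m pendant '[{"tx":0.045,"ty":-0.027,"az":4},{"tx":0.09,"ty":-0.055,"az":8},{"tx":0.13,"ty":-0.08,"az":12.5},{"tx":0.17,"ty":-0.104,"az":12.5},{"tx":0.21,"ty":-0.128,"az":12.5},{"tx":0.25,"ty":-0.152,"az":12.5},{"tx":0.29,"ty":-0.176,"az":12.5},{"tx":0.33,"ty":-0.2,"az":12.5}]' 60
python3 - <<'E'
from h import *
s=bot.sense();R=cv2.Rodrigues(s['orientation'])[0];print(s['ee_pos'],R[:,0])
print(R.T@(np.array([.527,-.192,.13])-s['ee_pos']))
E
```

```text
[ 0.15232578 -0.58001955  0.19155413] [9.67209335e-01 2.53980501e-01 8.90448084e-05]
[ 0.46093232 -0.28002721  0.06208871]$[0]: bad value
```

```bash
python3 -m pendant '[{"hand":0,"tx":0.045,"ty":-0.027,"tz":0,"ax":0,"ay":0,"az":4},{"hand":0,"tx":0.09,"ty":-0.055,"tz":0,"ax":0,"ay":0,"az":8},{"hand":0,"tx":0.13,"ty":-0.08,"tz":0,"ax":0,"ay":0,"az":12.5},{"hand":0,"tx":0.17,"ty":-0.104,"tz":0,"ax":0,"ay":0,"az":12.5},{"hand":0,"tx":0.21,"ty":-0.128,"tz":0,"ax":0,"ay":0,"az":12.5},{"hand":0,"tx":0.25,"ty":-0.152,"tz":0,"ax":0,"ay":0,"az":12.5},{"hand":0,"tx":0.29,"ty":-0.176,"tz":0,"ax":0,"ay":0,"az":12.5},{"hand":0,"tx":0.33,"ty":-0.2,"tz":0,"ax":0,"ay":0,"az":12.5}]' 60
python3 - <<'E'
from h import *
s=bot.sense();R=cv2.Rodrigues(s['orientation'])[0];print(s['ee_pos'],R[:,0])
print(R.T@(np.array([.527,-.192,.13])-s['ee_pos']))
E
```

```text
t: 0.9
ee_pos: [0.4216, -0.3014, 0.1922]
orientation: [-3.141, -0.06, 0.001]
contact_force: [0.5, -0.4, -0.4]
gripper_width: 1.0
finger_force: 0.0
[ 0.42164381 -0.30139047  0.19220811] [ 9.99259313e-01  3.84798214e-02 -3.58535056e-04]
[ 0.10950978 -0.10523976  0.06219526]
```

```bash
python3 -m pendant '[{"hand":0,"tx":0.03,"ty":-0.03,"tz":0,"ax":0,"ay":0,"az":0},{"hand":0,"tx":0.06,"ty":-0.06,"tz":0,"ax":0,"ay":0,"az":0},{"hand":0,"tx":0.09,"ty":-0.087,"tz":0,"ax":0,"ay":0,"az":0},{"hand":0,"tx":0.11,"ty":-0.106,"tz":0.02,"ax":0,"ay":0,"az":0},{"hand":0,"tx":0.11,"ty":-0.106,"tz":0.04,"ax":0,"ay":0,"az":0},{"hand":0,"tx":0.11,"ty":-0.106,"tz":0.04,"ax":0,"ay":0,"az":0},{"hand":0,"tx":0.11,"ty":-0.106,"tz":0.04,"ax":0,"ay":0,"az":0}]'
python3 - <<'E'
from h import *
im,m=snap('wrist','w1.png')
s=bot.sense();R=cv2.Rodrigues(s['orientation'])[0];print(s['ee_pos'],R[:,0])
print(R.T@(np.array([.527,-.192,.051])-s['ee_pos']), proj(m,[.527,-.192,.092]))
E
```

```text
t: 1.6
ee_pos: [0.5261, -0.193, 0.1522]
orientation: [-3.141, -0.06, 0.002]
contact_force: [-0.7, -0.1, -0.3]
gripper_width: 0.998
finger_force: 0.0
[ 0.5264499  -0.19339132  0.15335709] [9.99280091e-01 3.79361903e-02 3.81016478e-04]
[ 0.00056348 -0.00140401  0.10235684] (np.float64(313.65175322943696), np.float64(235.98618845626538))
```

View pics/w1.png

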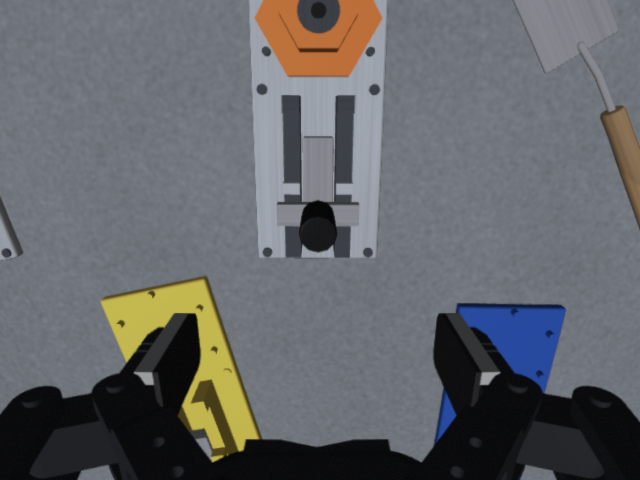

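The wrist view shows the knob top at (318,234), the cap's hole at (318,11), and the holder upright in the image. The yellow and blue look-alikes are beside the fingers.

```bash
python3 - <<'E'
from h import *
m=bot.camera_model('wrist')
k=onz(m,318,234,.092);c=onz(m,318,11,.04)
print(k,c,np.degrees(np.arctan2(*(c-k)[1::-1])),np.linalg.norm((c-k)[:2]))
for a,b in [((258,258),(249,0)),((376,258),(388,0))]:
    p,q=onz(m,*a,.01),onz(m,*b,.01);print(p,q,np.degrees(np.arctan2(*(q-p)[1::-1])))
s=bot.sense();R=cv2.Rodrigues(s['orientation'])[0];print(R.T@(np.r_[k[:2],.051]-s['ee_pos']))
E
```

```text
[ 0.52850355 -0.19515821  0.092     ] [ 0.66484271 -0.19003249  0.04      ] 2.1530441870345705 0.13643547752245652
[ 0.48006811 -0.1465463   0.01      ] [ 0.67685149 -0.14017196  0.01      ] 1.8553135825859866
[ 0.48385472 -0.24630889  0.01      ] [ 0.68067484 -0.23976077  0.01      ] 1.905501145416281
[0.00194614 0.00180897 0.10235846]
```

```bash
python3 -m pendant '[{"hand":0,"tx":0.0015,"ty":0,"tz":0.035,"ax":0,"ay":0,"az":0},{"hand":0,"tx":0.0015,"ty":0,"tz":0.07,"ax":0,"ay":0,"az":0},{"hand":0,"tx":0.0015,"ty":0,"tz":0.09,"ax":0,"ay":0,"az":0},{"hand":0,"tx":0.0015,"ty":0,"tz":0.1,"ax":0,"ay":0,"az":0},{"hand":0,"tx":0.0015,"ty":0,"tz":0.1,"ax":0,"ay":0,"az":0}]' 60
python3 -m pendant '[{"hand":255,"tx":0,"ty":0,"tz":0,"ax":0,"ay":0,"az":0},{"hand":255,"tx":0,"ty":0,"tz":0,"ax":0,"ay":0,"az":0},{"hand":255,"tx":0,"ty":0,"tz":0,"ax":0,"ay":0,"az":0},{"hand":255,"tx":0,"ty":0,"tz":0,"ax":0,"ay":0,"az":0},{"hand":255,"tx":0,"ty":0,"tz":0,"ax":0,"ay":0,"az":0},{"hand":255,"tx":0,"ty":0,"tz":0,"ax":0,"ay":0,"az":0},{"hand":255,"tx":0,"ty":0,"tz":0,"ax":0,"ay":0,"az":0},{"hand":255,"tx":0,"ty":0,"tz":0,"ax":0,"ay":0,"az":0}]' 60
```

```text
t: 2.15
ee_pos: [0.5276, -0.1933, 0.0523]
orientation: [-3.141, -0.059, 0.001]
contact_force: [-0.3, 0.3, 0.5]
gripper_width: 1.0
finger_force: 0.0
t: 2.95
ee_pos: [0.5285, -0.1925, 0.0533]
orientation: [-3.141, -0.061, -0.002]
contact_force: [0.2, 2.0, 5.8]
gripper_width: -0.001
finger_force: 2.7
```

The gripper reads fully shut, so it didn't take the knob. I'll look before doing anything else.

```bash
python3 - <<'E'
from h import *
a,m=snap('wrist','w2.png'); b,m1=snap('scene','s2.png'); c,m2=snap('side','b2.png')
A=cv2.resize(b[150:320,170:340],(400,400));B=cv2.resize(c[100:270,190:360],(400,400))
cv2.imwrite('pics/s2c.png',np.hstack([A,B])[:,:,::-1]);print(bot.sense()['contact_force'],bot.sense()['gripper_width'])
E
```

```text
[0.03112156 1.80412085 5.41076983] 0.0003376522909909318
```

View pics/s2c.png

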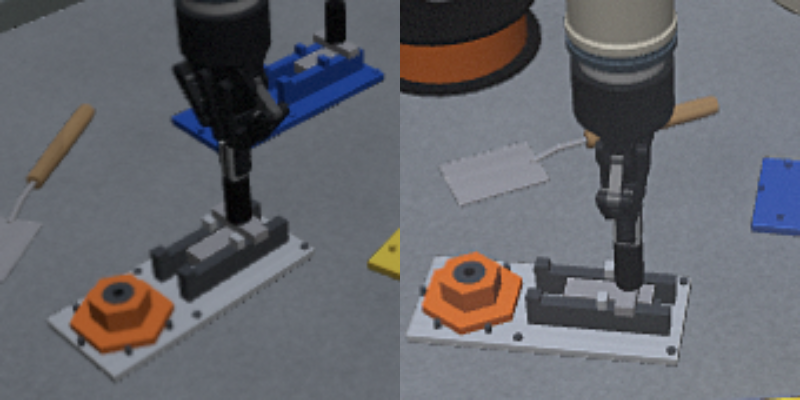

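The crop shows the shut fingertips standing on top of the knob (crop left (235,175), right (628,240)), although the reported z is 0.053. I'll check where the tips really are in both views.

```bash
python3 - <<'E'
from h import *
m1=bot.camera_model('scene');m2=bot.camera_model('side');mw=bot.camera_model('wrist')
k=170/400
# tip of fingers (pixel) in both crops
print('tip',two(m1,(170+236*k,150+176*k),m2,(190+628*k,100+240*k)))
print('knob bottom',two(m1,(170+240*k,150+220*k),m2,(190+630*k,100+285*k)))
s=bot.sense();print(s['ee_pos'],s['q'],s['orientation'])
for z in(.053,.072,.092):
  for m,o in((m1,(170,150)),(m2,(190,100))): print(z,(np.array(proj(m,[*s['ee_pos'][:2],z]))-o)/k)
R=cv2.Rodrigues(np.array(mw['rvec'],float))[0];print('wristcam',-R.T@np.array(mw['tvec']).ravel())
E
```

```text
tip (array([ 0.11738038, -0.76572699, -0.38337309]), np.float64(0.04658633397320446))
knob bottom (array([ 0.09531467, -0.79798375, -0.49741332]), np.float64(0.05634819524604298))
[ 0.52853094 -0.19252315  0.05329063] [-4.10282766e-01  7.10425265e-03  1.56405058e+00  7.09382767e-04
  1.56952496e+00  1.12152787e+00] [-3.14073088e+00 -6.12286299e-02 -1.76766134e-03]
0.053 [236.51969559 209.05518254]
0.053 [226.27700415 272.29911421]
0.072 [235.02052311 192.11912153]
0.072 [225.66469083 255.22359991]
0.092 [233.41325172 173.88369582]
0.092 [225.00603025 236.80974991]
wristcam [ 0.60532068 -0.19053924  0.2348659 ]
```

View pics/w2.png

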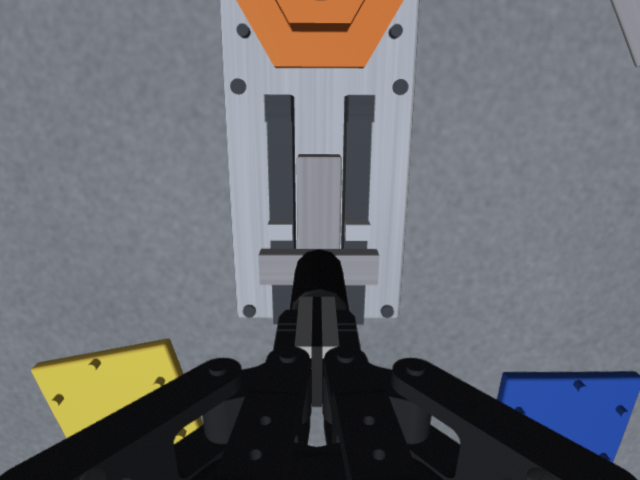

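```bash
python3 - <<'E'
from h import *
m1=bot.camera_model('scene');m2=bot.camera_model('side');mw=bot.camera_model('wrist');k=170/400
print('tip',two(m1,(170+236*k,150+176*k),m2,(190+228*k,100+240*k)))
print('knob bottom',two(m1,(170+240*k,150+220*k),m2,(190+230*k,100+285*k)))
a,b=onz(mw,240,318,.01),onz(mw,398,318,.01);print('plate width w2',np.linalg.norm(a-b),a,b)
print('start tcp in scene',proj(m1,[.152,-.58,.193]),proj(m1,[.152,-.58,.233]))
im=cv2.imread('pics/scene0.png');cv2.imwrite('pics/g0.png',cv2.resize(im[0:110,220:350],None,fx=4,fy=4))
E
```

```text
tip (array([ 0.52614068, -0.19235381,  0.08879738]), np.float64(0.0003860336866460559))
knob bottom (array([ 0.52574458, -0.19249763,  0.0390074 ]), np.float64(1.2491285579422048e-05))
plate width w2 0.097483522776789 [ 0.48012032 -0.14808743  0.01      ] [ 0.48393137 -0.24549643  0.01      ]
start tcp in scene (np.float64(284.5862549859472), np.float64(85.7251025593774)) (np.float64(283.9049634721282), np.float64(72.09406392826534))
```

View pics/g0.png

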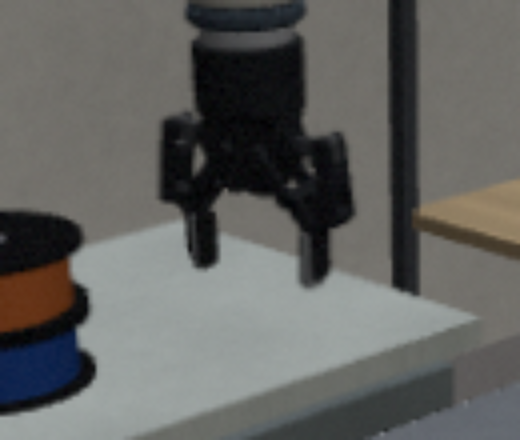

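The shut tips stand on the knob's top (z 0.092) at a reported 0.053. The start picture agrees, so the real tips sit about 39 mm behind the reported TCP. I'll open, go 39 mm lower and grip again.

```bash
python3 -m pendant '[{"hand":0,"tx":0,"ty":0,"tz":-0.005,"ax":0,"ay":0,"az":0},{"hand":0,"tx":0,"ty":0,"tz":-0.005,"ax":0,"ay":0,"az":0},{"hand":0,"tx":0,"ty":0,"tz":-0.005,"ax":0,"ay":0,"az":0},{"hand":0,"tx":0,"ty":0,"tz":-0.005,"ax":0,"ay":0,"az":0},{"hand":0,"tx":0,"ty":0,"tz":-0.005,"ax":0,"ay":0,"az":0},{"hand":0,"tx":0,"ty":0,"tz":-0.005,"ax":0,"ay":0,"az":0},{"hand":0,"tx":0,"ty":0,"tz":-0.005,"ax":0,"ay":0,"az":0}]' 60
python3 -m pendant '[{"hand":0,"tx":0,"ty":0,"tz":0.01,"ax":0,"ay":0,"az":0},{"hand":0,"tx":0,"ty":0,"tz":0.02,"ax":0,"ay":0,"az":0},{"hand":0,"tx":0,"ty":0,"tz":0.03,"ax":0,"ay":0,"az":0},{"hand":0,"tx":0,"ty":0,"tz":0.04,"ax":0,"ay":0,"az":0},{"hand":0,"tx":0,"ty":0,"tz":0.044,"ax":0,"ay":0,"az":0},{"hand":0,"tx":0,"ty":0,"tz":0.044,"ax":0,"ay":0,"az":0}]'
```

```text
t: 3.8
ee_pos: [0.528, -0.1929, 0.0575]
orientation: [-3.141, -0.061, 0.0]
contact_force: [-0.5, -0.4, 0.1]
gripper_width: 1.003
finger_force: 0.0
t: 4.4
ee_pos: [0.5274, -0.1925, 0.0122]
orientation: [-3.14, -0.061, 0.003]
contact_force: [0.3, 0.1, 0.1]
gripper_width: 0.998
finger_force: 0.0
```

```bash
python3 -m pendant '[{"hand":255,"tx":0,"ty":0,"tz":0,"ax":0,"ay":0,"az":0},{"hand":255,"tx":0,"ty":0,"tz":0,"ax":0,"ay":0,"az":0},{"hand":255,"tx":0,"ty":0,"tz":0,"ax":0,"ay":0,"az":0},{"hand":255,"tx":0,"ty":0,"tz":0,"ax":0,"ay":0,"az":0},{"hand":255,"tx":0,"ty":0,"tz":0,"ax":0,"ay":0,"az":0},{"hand":255,"tx":0,"ty":0,"tz":0,"ax":0,"ay":0,"az":0},{"hand":255,"tx":0,"ty":0,"tz":0,"ax":0,"ay":0,"az":0}]' 60
```

```text
t: 5.1
ee_pos: [0.5284, -0.1932, 0.0142]
orientation: [3.14, 0.06, 0.001]
contact_force: [-0.7, -1.7, 3.6]
gripper_width: 0.267
finger_force: 58.8
```

```bash
python3 -m pendant '[{"hand":255,"tx":0,"ty":0,"tz":-0.005,"ax":0,"ay":0,"az":0},{"hand":255,"tx":0,"ty":0,"tz":-0.01,"ax":0,"ay":0,"az":0},{"hand":255,"tx":0,"ty":0,"tz":-0.015,"ax":0,"ay":0,"az":0},{"hand":255,"tx":0,"ty":0,"tz":-0.019,"ax":0,"ay":0,"az":0},{"hand":255,"tx":0,"ty":0,"tz":-0.019,"ax":0,"ay":0,"az":0}]'
python3 - <<'E'
from h import *
b,m1=snap('scene','s3.png'); c,m2=snap('side','b3.png')
A=cv2.resize(b[180:310,180:310],(400,400));B=cv2.resize(c[140:270,190:320],(400,400))
cv2.imwrite('pics/s3c.png',np.hstack([A,B])[:,:,::-1])
E
```

```text
t: 5.6
ee_pos: [0.5281, -0.1931, 0.0333]
orientation: [3.141, 0.061, 0.0]
contact_force: [-0.7, -2.4, -2.0]
gripper_width: 0.268
finger_force: 58.8
```

View pics/s3c.png

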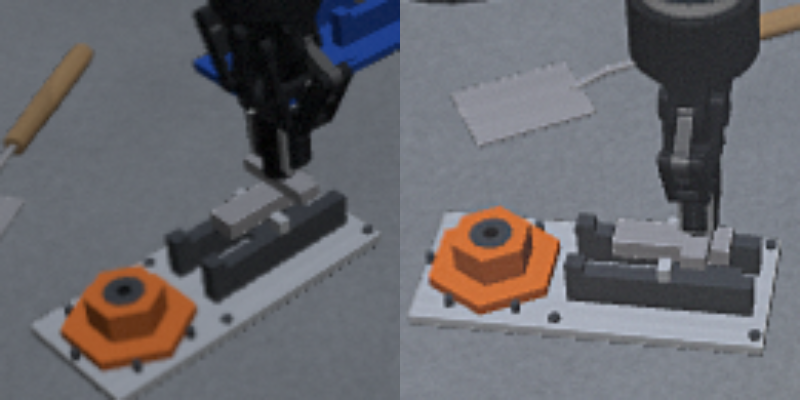

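The bolt is lifted: in the crop its crossbar is clear of the bumps at (280,180) and (700,245), and the force shows its weight. Next I'll slide it past the bumps and lower it.

```bash
python3 -m pendant '[{"hand":255,"tx":0.007,"ty":0,"tz":0,"ax":0,"ay":0,"az":0},{"hand":255,"tx":0.014,"ty":0,"tz":0,"ax":0,"ay":0,"az":0},{"hand":255,"tx":0.021,"ty":0,"tz":0,"ax":0,"ay":0,"az":0},{"hand":255,"tx":0.028,"ty":0,"tz":0,"ax":0,"ay":0,"az":0},{"hand":255,"tx":0.035,"ty":0,"tz":0,"ax":0,"ay":0,"az":0},{"hand":255,"tx":0.042,"ty":0,"tz":0,"ax":0,"ay":0,"az":0},{"hand":255,"tx":0.044,"ty":0,"tz":0,"ax":0,"ay":0,"az":0},{"hand":255,"tx":0.044,"ty":0,"tz":0,"ax":0,"ay":0,"az":0}]'
python3 -m pendant '[{"hand":255,"tx":0,"ty":0,"tz":0.005,"ax":0,"ay":0,"az":0},{"hand":255,"tx":0,"ty":0,"tz":0.01,"ax":0,"ay":0,"az":0},{"hand":255,"tx":0,"ty":0,"tz":0.014,"ax":0,"ay":0,"az":0},{"hand":255,"tx":0,"ty":0,"tz":0.017,"ax":0,"ay":0,"az":0},{"hand":255,"tx":0,"ty":0,"tz":0.0185,"ax":0,"ay":0,"az":0},{"hand":255,"tx":0,"ty":0,"tz":0.0185,"ax":0,"ay":0,"az":0}]'
```

```text
t: 6.5
ee_pos: [0.573, -0.1914, 0.0323]
orientation: [3.141, 0.061, 0.0]
contact_force: [-0.5, -4.7, -2.4]
gripper_width: 0.266
finger_force: 58.9
t: 7.1
ee_pos: [0.5728, -0.1914, 0.0142]
orientation: [3.14, 0.061, 0.002]
contact_force: [0.3, -6.6, 0.0]
gripper_width: 0.268
finger_force: 59.5
```

```bash
python3 -m pendant '[{"hand":255,"tx":0.004,"ty":0.0006,"tz":0,"ax":0,"ay":0,"az":0},{"hand":255,"tx":0.008,"ty":0.0006,"tz":0,"ax":0,"ay":0,"az":0},{"hand":255,"tx":0.011,"ty":0.0006,"tz":0,"ax":0,"ay":0,"az":0},{"hand":255,"tx":0.011,"ty":0.0006,"tz":0,"ax":0,"ay":0,"az":0}]'
python3 -m pendant '[{"hand":255,"tx":0.0015,"ty":0,"tz":0,"ax":0,"ay":0,"az":0},{"hand":255,"tx":0.003,"ty":0,"tz":0,"ax":0,"ay":0,"az":0},{"hand":255,"tx":0.003,"ty":0,"tz":0,"ax":0,"ay":0,"az":0}]'
```

```text
t: 7.5
ee_pos: [0.5838, -0.1911, 0.0142]
orientation: [-3.141, -0.061, -0.001]
contact_force: [0.8, -2.4, 1.2]
gripper_width: 0.263
finger_force: 59.3
t: 7.8
ee_pos: [0.5861, -0.1911, 0.0142]
orientation: [-3.141, -0.061, 0.0]
contact_force: [-1.5, -2.2, 2.5]
gripper_width: 0.265
finger_force: 59.4
```

```bash
python3 -m pendant '[{"hand":255,"tx":0.001,"ty":0,"tz":0,"ax":0,"ay":0,"az":0},{"hand":255,"tx":0.002,"ty":0,"tz":0,"ax":0,"ay":0,"az":0},{"hand":255,"tx":0.002,"ty":0,"tz":0,"ax":0,"ay":0,"az":0}]'
```

```text
t: 8.1
ee_pos: [0.5866, -0.1911, 0.0142]
orientation: [-3.141, -0.06, 0.005]
contact_force: [-6.6, -2.4, 5.7]
gripper_width: 0.265
finger_force: 59.8
```

```bash
python3 -m pendant '[{"hand":255,"tx":0.001,"ty":0,"tz":0,"ax":0,"ay":0,"az":0},{"hand":255,"tx":0.0015,"ty":0,"tz":0.0005,"ax":0,"ay":0,"az":0},{"hand":255,"tx":0.0015,"ty":0,"tz":0.0005,"ax":0,"ay":0,"az":0}]'
```

```text
t: 8.4
ee_pos: [0.587, -0.1911, 0.0141]
orientation: [-3.14, -0.06, 0.009]
contact_force: [-12.3, -2.2, 10.2]
gripper_width: 0.268
finger_force: 60.2
```

At the stop: the force is rising and the tool barely moves. I'll take off the push, let go and withdraw upwards.

```bash
python3 -m pendant '[{"hand":255,"tx":-0.0015,"ty":0,"tz":-0.0005,"ax":0,"ay":0,"az":0},{"hand":0,"tx":-0.0015,"ty":0,"tz":-0.0005,"ax":0,"ay":0,"az":0},{"hand":0,"tx":-0.0015,"ty":0,"tz":-0.0005,"ax":0,"ay":0,"az":0},{"hand":0,"tx":-0.0015,"ty":0,"tz":-0.0005,"ax":0,"ay":0,"az":0},{"hand":0,"tx":-0.0015,"ty":0,"tz":-0.0005,"ax":0,"ay":0,"az":0},{"hand":0,"tx":-0.0015,"ty":0,"tz":-0.0005,"ax":0,"ay":0,"az":0},{"hand":0,"tx":-0.0015,"ty":0,"tz":-0.0005,"ax":0,"ay":0,"az":0},{"hand":0,"tx":-0.0015,"ty":0,"tz":-0.0005,"ax":0,"ay":0,"az":0}]'
python3 -m pendant '[{"hand":0,"tx":0,"ty":0,"tz":-0.015,"ax":0,"ay":0,"az":0},{"hand":0,"tx":0,"ty":0,"tz":-0.04,"ax":0,"ay":0,"az":0},{"hand":0,"tx":0,"ty":0,"tz":-0.08,"ax":0,"ay":0,"az":0},{"hand":0,"tx":0,"ty":0,"tz":-0.12,"ax":0,"ay":0,"az":0},{"hand":0,"tx":0,"ty":0,"tz":-0.15,"ax":0,"ay":0,"az":0},{"hand":0,"tx":0,"ty":0,"tz":-0.15,"ax":0,"ay":0,"az":0}]'
python3 - <<'E'
from h import *
b,m1=snap('scene','s4.png'); c,m2=snap('side','b4.png')
A=cv2.resize(b[180:310,180:310],(400,400),interpolation=2);B=cv2.resize(c[140:270,190:320],(400,400),interpolation=2)
cv2.imwrite('pics/s4c.png',np.hstack([A,B])[:,:,::-1])
E
```

```text
t: 9.2
ee_pos: [0.5881, -0.1911, 0.0141]
orientation: [-3.141, -0.061, -0.0]
contact_force: [-0.2, -0.4, 0.7]
gripper_width: 0.999
finger_force: 0.0
t: 9.8
ee_pos: [0.5903, -0.192, 0.1725]
orientation: [3.137, 0.061, 0.017]
contact_force: [0.4, 0.2, 0.9]
gripper_width: 0.999
finger_force: 0.0
```

View pics/s4c.png

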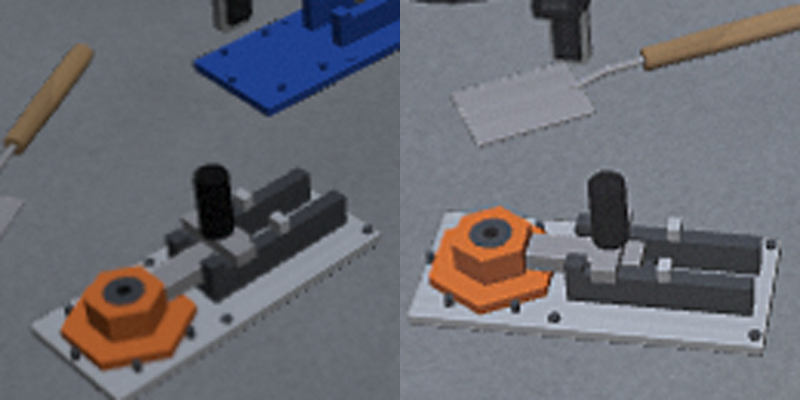

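The bolt lies on its rails with its tongue over the cap's rim, the knob is at crop (213,200), and the cap is in its seat. I'll check the distance quickly (knob to cap should be about 79 mm) before handing in.

```bash
python3 - <<'E'
from h import *
m1=bot.camera_model('scene');m2=bot.camera_model('side');k=.325
f=lambda p,q:two(m1,(180+p[0]*k,180+p[1]*k),m2,(190+q[0]*k,140+q[1]*k))
t,_=f((211,175),(208,182));b,_=f((216,230),(210,240));c,_=f((124,290),(91,232))
print(t,b,c,np.linalg.norm(((t+b)/2-c)[:2]),bot.sense()['t'])
E
```

```text
[ 0.58321376 -0.19212643  0.08785115] [ 0.58450087 -0.19130949  0.04094908] [ 0.66283652 -0.18833511  0.03789959] 0.07905162037065398 9.9
```

The distance is 79.1 mm, so the bolt is fully home. It lies flat: the heights match the readings from before the move. Handing in.

```bash
python3 -c "
from bench import bot
print(bot.close_job())"
```

```text
the job is handed in; nothing more can be done
None
```

The cap is locked in: the loaded holder's bolt is fully home over the rim, flat on its rails and let go, with the cap in its seat and the empty holder untouched; handed in at about 10 s, verdict not shown, after a first grasp that closed on top of the knob because the real fingertips sit about 39 mm behind the reported TCP.

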